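Bring up the laser bench in its safe order

ROBOT

A 7-joint arm with a two-finger parallel gripper is mounted at the origin on the work surface. World frame = base frame: x ahead of the robot, y to its left, z up, the work surface at z = 0. Lengths are in m, angles in rad, forces in N, time in s.
With the tool pointing down it reaches from about 0.4 to 0.85 m from the base axis. Payload 10.4 kg.
Tool frame: the origin (TCP) lies at the very end of the fingers, on their centre line; the grasp point (between the pads) lies 19 mm behind it; z points along the fingers, y is the line along which they close (so a half turn about z gives the same grasp; the last joint's range is limited). The gripper opens to 87 mm and grips with 3 to 60 N. Pads are 19 mm wide; open, the fingers measure 117 mm over their backs; the gripper's body (75 mm by 190 mm) begins 51 mm behind the grasp point.
Start: joints at [1.201, 0.332, -0.065, 1.46, 0.022, 1.35, -0.088], TCP at [0.212, -0.588, 0.223] pointing down, gripper open.
Joint ranges: [-2.6, 2.6], [-0.5, 2.12], [-1.47, 1.34], [0.16, 2.42], [-1.27, 4.41], [0.06, 2.06], [-2.6, 2.6]. Speed limits (rad/s): [2.22, 2.22, 2.79, 2.79, 3.14, 3.14, 3.14].

INTERFACE

Orientations are given as a unit quaternion [x, y, z, w].
In Python, from bench import status, camera, order gives the robot as it stands.
- The arm moves only by the tool jog_arm, never from a script. Its argument "plan" is a list of rows, each a list of 7 numbers: the turn, a rotation vector about the tool's x, y, z in rad, then the shift along the tool's x, y, z in mm, then the opening, from -1 (shut) to 1 (fully open). A call has 1 to 12 rows; each row is the pose to reach, as a shift and turn from the pose commanded when the call began, along the tool's axes at that moment; what a row does not reach only later rows make up. A row lasts 1/10 s, in which the tool goes at most 50 mm and 8.59 degrees, less where a joint would pass 70% of its speed; a pose out of reach is approached as far as the arm can. A call with a gripper value outside its range is refused whole. The fingers move at their own pace and stop on an object; "squeeze" is the grip in N (left out, the last holds). Time passes only in rows, so rows that repeat a pose let the fingers close. It gives the time, the measured TCP pose, the force, the opening and the grip force at its end, in the units of the state.
- status.read_state(): the state, without advancing time (a new reading comes with each control period).
- camera(name): name is "scene" or "side" or "wrist"; returns a dict with "image" (384x512x3 uint8, red, green, blue), "z_map" (384x512 float32, m along the optical axis (not along the pixel's ray), 0 where there is no reading), "fx", "fy", "cx", "cy" (pixels), "k1" (the pictures are not rectified: a ray, as slopes to the right and down, at radius r is drawn at 1 + k1 r^2 times it, then the intrinsics apply), "world_from_camera" (4x4, takes a point from camera to world coordinates); the wrist camera has in their place "mount" (4x4, takes a point from camera to tool coordinates, whose origin is the TCP and whose axes are the flange's). Camera axes: x right, y down, z forward; pixel columns grow to the right and rows downward; lengths in m; the calibration is good to about 2 mm. A picture is of the moment at which its call begins: read the wrist's pose just before it.
- order.close_job(): hands the job in; it is judged then, once.
The state is a dict: "time": time; "joint_positions": joint angles; "joint_vel": joint speeds; "joint_torque": joint torques, N m; "ee_pos": TCP position; "eef_rot": TCP orientation; "ft_force": force on the tool from outside, world axes, zero at the start; "torque": the same for the moment, N m; "width": finger opening in m; "grip_force": force on a finger pad.
Only numpy, scipy, OpenCV 4.12 (cv2) and the standard library are available. Lean on these libraries where they do the work, as an engineer would, in place of code of your own. Each camera call takes 0.05 s, during which the arm holds its last target. There are 200 camera calls.

TASK

Switch on the laser bench in its safe order: with a fingertip press the green key on the white laser driver, then the yellow key on the black shutter controller, then the blue key on the red power meter, each gently and fully down, where it stays. Leave the white key on the blue stage controller up, do not lift or shove any of the four boxes, and leave the lens, the screwdriver and the bottle where they are.

Things in the scene. Friction and masses are not known exactly. Their poses are not given: they have to be found in the camera images.
- green_key (a joint): Latching key: its value is 0 m when up and 0.008 fully down. The whole key sits in a sprung collar that yields about 1 mm per 3 N (up to 6 mm), so fully down is a soft stop. It starts up, needs 3 to 4 N to push, has no spring and stays at whatever depth it is left; it counts as down beyond 0.0055.
- green_key_top (a point): Green cap, 26 mm in diameter, up it stands 16 mm proud of the box (8 mm when fully down); this point is the centre of the cap's top face and sinks with it, z up. Its height up: 66 mm above the table.
- yellow_key (a joint): Latching key: its value is 0 m when up and 0.008 fully down. The whole key sits in a sprung collar that yields about 1 mm per 3 N (up to 6 mm), so fully down is a soft stop. It starts up, needs 3 to 4 N to push, has no spring and stays at whatever depth it is left; it counts as down beyond 0.0055.
- yellow_key_top (a point): Yellow cap, 26 mm in diameter, up it stands 16 mm proud of the box (8 mm when fully down); this point is the centre of the cap's top face and sinks with it, z up. Its height up: 56 mm above the table.
- blue_key (a joint): Latching key: its value is 0 m when up and 0.008 fully down. The whole key sits in a sprung collar that yields about 1 mm per 3 N (up to 6 mm), so fully down is a soft stop. It starts up, needs 3 to 4 N to push, has no spring and stays at whatever depth it is left; it counts as down beyond 0.0055.
- blue_key_top (a point): Blue cap, 26 mm in diameter, up it stands 16 mm proud of the box (8 mm when fully down); this point is the centre of the cap's top face and sinks with it, z up. Its height up: 50 mm above the table.
- white_key (a joint): Latching key: its value is 0 m when up and 0.008 fully down. The whole key sits in a sprung collar that yields about 1 mm per 3 N (up to 6 mm), so fully down is a soft stop. It starts up, needs 3 to 4 N to push, has no spring and stays at whatever depth it is left; it counts as down beyond 0.0055. Not to be pressed.
- white_key_top (a point): White cap, 26 mm in diameter, up it stands 16 mm proud of the box (8 mm when fully down); this point is the centre of the cap's top face and sinks with it, z up. Its height up: 76 mm above the table. Not to be pressed.
- laser_driver: White laser driver box, 110 (x) x 80 (y) x 50 mm high, loose on rubber feet, about 0.8 kg; origin at the centre of its underside, green key 10 mm to its -x side of centre.
- shutter_box: Black shutter controller box, 90 x 74 x 40 mm high, loose on rubber feet, about 0.8 kg; origin at the centre of its underside, yellow key 8 mm to its -x side.
- power_meter: Red optical power meter with a dark green screen, 114 x 80 x 34 mm high, loose on rubber feet, about 0.8 kg; origin at the centre of its underside, blue key 18 mm to its -x side.
- stage_box: Blue stage controller box, 104 x 80 x 60 mm high, loose on rubber feet, about 0.8 kg; origin at the centre of its underside, white key at its centre. Bystander.
- lens: Bystander: a lens on a post, black ring 38 mm in diameter centred 92 mm up, on a foot 50 mm in diameter; 111 mm tall in all; origin under its foot.
- driver_tool: Bystander: a screwdriver 160 mm long lying along its x axis, handle to -x; origin under its middle.
- cleaner: Bystander: amber bottle of lens cleaner, 40 mm in diameter, 85 mm tall, standing; origin under its centre.
Not all that is in view belongs to the job. Leave any orange look-alike of the shutter_box alone.

How it is judged:
By the outcome, as a careful person would: the job done as asked, in the order asked, and still so for the second after the job is handed in, with the robot touching nothing.
It also fails if it takes over 61 s, if anything falls off the work surface, if the arm or the gripper's body presses on something with over 40 N, if the wrist force passes 120 N, or if a joint passes its speed limit or range.

## Working session

There is one attempt and no reset: what is moved stays moved. The work goes in short steps, Python scripts to look and compute and a tool call to move; the robot and the scene stay as the last step left them, time stands still between calls to the robot, and variables do not carry over. Pictures are saved under pics/ and viewed, at most 10 in all, crops included, and the job is handed in when it is done.

Besides the shell and the picture viewer there is one more tool, called after "Request:" in YAML: its name, and indented under it one key for each argument. jog_arm: Moves the arm, as the interface text tells. Its arguments: {"type":"object","properties":{"plan":{"type":"array"},"squeeze":{"type":"number"}},"required":["plan"]}

```bash
mkdir -p pics; ls
cat > h.py <<'E'
import numpy as np, cv2
from bench import status, camera, order
def pts(c, uv, W):
    """undistorted ray through pixel -> function"""
    x=(uv[0]-c['cx'])/c['fx']; y=(uv[1]-c['cy'])/c['fy']
    rd=np.hypot(x,y); r=rd
    for _ in range(20): r=rd/(1+c['k1']*r*r)
    s=r/rd if rd>0 else 1
    d=np.array([x*s,y*s,1.])
    return W[:3,3], W[:3,:3]@d
def plane(c,uv,z,W=None):
    W=c['world_from_camera'] if W is None else W
    o,d=pts(c,uv,np.array(W)); return o+d*(z-o[2])/d[2]
E
python3 - <<'E'
from h import *
for n in ('scene','side'):
    c=camera(n); cv2.imwrite(f'pics/{n}.png',cv2.cvtColor(c['image'],cv2.COLOR_RGB2BGR))
    print(n,c['fx'],c['k1'],np.round(c['world_from_camera'],3).tolist())
s=status.read_state(); print(s)
E
```

```text
pics
scene 407.40514581446723 -0.011643195556406893 [[0.855, 0.409, -0.319, 0.85], [0.518, -0.653, 0.553, -0.62], [0.018, -0.638, -0.77, 1.01], [0.0, 0.0, 0.0, 1.0]]
side 454.41976330534726 0.013092751479593578 [[-0.871, -0.366, 0.326, -0.028], [-0.49, 0.654, -0.576, 0.921], [-0.002, -0.662, -0.75, 1.23], [0.0, 0.0, 0.0, 1.0]]
{'time': 0.1, 'joint_positions': array([ 1.20140443,  0.3328177 , -0.06471913,  1.460842  ,  0.02159612,
        1.34986944, -0.08851136]), 'joint_vel': array([-3.02614176e-04, -1.24957506e-03, -2.63303169e-05, -2.38685345e-03,
       -5.31237419e-04,  4.96051290e-05,  2.97431874e-04]), 'joint_torque': array([ 2.75340084e-03, -6.24547648e+01,  2.54423660e-02, -3.90717673e+01,
       -6.15114067e-02,  3.65284423e-02,  6.83488423e-06]), 'ee_pos': array([ 0.21232408, -0.58747784,  0.22183522]), 'eef_rot': array([ 9.85002225e-01,  1.72540524e-01, -1.28702284e-04, -6.07105854e-04]), 'ft_force': array([-0.63330623,  0.26769254, -0.13936997]), 'torque': array([-0.0373684 ,  0.03458302, -0.05524881]), 'grip_force': 0.0, 'width': 0.08717088258978205}
```

View pics/scene.png

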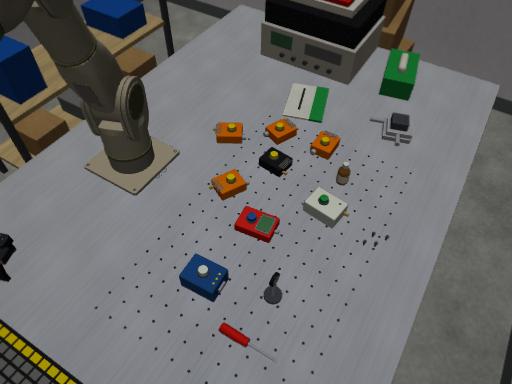

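View pics/side.png

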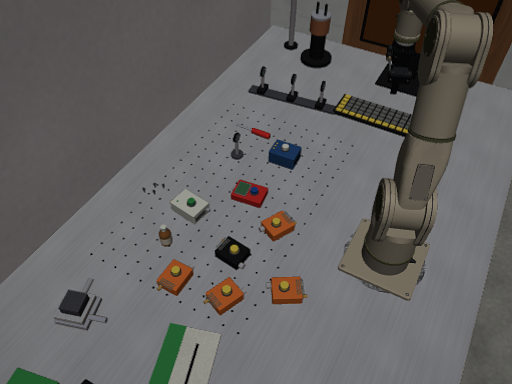

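The scene view shows the black shutter box with a yellow key at (275,157). The orange look-alikes, also with yellow keys, are at (231,130), (281,128), (325,142) and (230,180). The white driver with the green key is at (324,200), the red meter with the blue key at (252,217), and the blue stage box with the white key at (203,271). The other green things, at (400,72) and (318,102), are too big to be keys. By the description I choose (324,200), then (275,157), then (252,217). The side view shows the same three at (191,202), (234,250) and (255,191).

```bash
cat > m.py <<'E'
from h import *
H={'green':((45,85),.066),'yellow':((22,35),.056),'blue':((105,125),.050)}
def key(c,name,uv,W=None,rad=14):
    (lo,hi),z=H[name]
    W=np.array(c['world_from_camera'] if W is None else W)
    hsv=cv2.cvtColor(c['image'],cv2.COLOR_RGB2HSV)
    m=cv2.inRange(hsv,(lo,110,50),(hi,255,255))
    w=np.zeros_like(m); cv2.circle(w,tuple(int(round(i)) for i in uv),rad,255,-1); m&=w
    n,l,st,_=cv2.connectedComponentsWithStats(m)
    k=1+np.argmax(st[1:,4]); vs,us=np.nonzero(l==k)
    P=[]
    for u,v in zip(us,vs):
        o,d=pts(c,(u,v),W); P.append(o+d*c['z_map'][v,u])
    P=np.array(P); zt=P[:,2]
    top=abs(zt-np.percentile(zt,85))<.004
    q=np.array([plane(c,(u,v),z,W) for u,v in zip(us[top],vs[top])])
    (r,s,_)=cv2.minAreaRect((q[:,:2]*1000).astype(np.float32))
    return q.mean(0)[:2].round(4),len(us),top.sum(),np.percentile(zt,85).round(4),np.round(s,1)
E
python3 - <<'E'
from m import *
U={'scene':{'green':(324,200),'yellow':(274,155),'blue':(252,217)},'side':{'green':(191,202),'yellow':(234,250),'blue':(255,191)}}
for n in U:
    c=camera(n)
    for k,uv in U[n].items(): print(n,k,key(c,k,uv))
    if n=='scene': cv2.imwrite('pics/crop.png',cv2.resize(cv2.cvtColor(c['image'],cv2.COLOR_RGB2BGR)[115:245,200:360],None,fx=4,fy=4,interpolation=cv2.INTER_CUBIC))
c=camera('wrist');print(np.round(c['mount'],3).tolist(),c['fx'],c['cx'],c['cy'])
E
```

```text
scene green (array([0.6423, 0.1461]), 43, np.int64(34), np.float64(0.0676), array([21.5, 19.2]))
scene yellow (array([0.419 , 0.2355]), 59, np.int64(36), np.float64(0.0579), array([25.3, 23.7]))
scene blue (array([ 0.4872, -0.0166]), 64, np.int64(44), np.float64(0.0511), array([20.5, 21.7]))
side green (array([0.6398, 0.1484]), 39, np.int64(26), np.float64(0.0666), array([21.3, 20.6]))
side yellow (array([0.4158, 0.238 ]), 70, np.int64(39), np.float64(0.057), array([21.4, 23.8]))
side blue (array([ 0.485 , -0.0127]), 40, np.int64(23), np.float64(0.0508), array([19.7, 19.6]))
[[0.0, -0.961, -0.278, 0.076], [1.0, 0.001, -0.001, 0.002], [0.001, -0.278, 0.961, -0.162], [0.0, 0.0, 0.0, 1.0]] 281.06333830335876 256.17895895509605 191.42012977135494
```

View pics/crop.png

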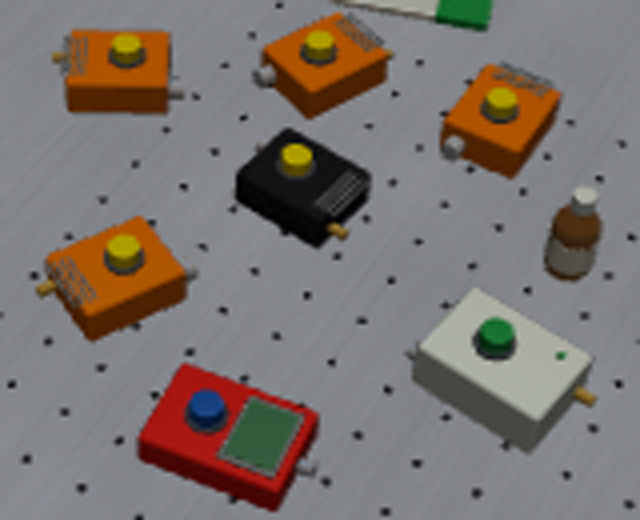

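The crop confirms it: the black box with the yellow key at crop (297,160), the white box with the green key at (495,338) and the red meter with the blue key and screen at (207,411). The four boxes near them are orange look-alikes. Next I work out the shifts.

```bash
cat > g.py <<'E'
import sys
from h import *
from scipy.spatial.transform import Rotation as R
T={'green':(.641,.147),'yellow':(.4174,.2368),'blue':(.486,-.0147)}
s=status.read_state(); r=R.from_quat(s['eef_rot'])
for k,p in T.items():
    print(k,(r.inv().apply(np.array([*p,float(sys.argv[1])])-s['ee_pos'])*1000).round(1))
print(s['time'],s['ee_pos'].round(4),r.as_matrix().round(3).tolist(),s['ft_force'].round(1))
E
python3 g.py 0.2
```

```text
green [ 652.8 -545.2   22.5]
yellow [ 473.  -705.7   22.6]
blue [ 452.1 -445.8   22.5]
0.25 [ 0.2123 -0.5877  0.2222] [[0.94, 0.34, -0.0], [0.34, -0.94, 0.001], [-0.0, -0.001, -1.0]] [ 0.2 -0.1  0. ]
```

Request:
jog_arm:
  plan:
    - [0,0,0,30,-25,0,-1]
    - [0,0,0,60,-50,0,-1]
    - [0,0,0,95,-80,0,-1]
    - [0,0,0,130,-108,0,-1]
    - [0,0,0,165,-138,0,-1]
    - [0,0,0,200,-167,0,-1]
    - [0,0,0,235,-196,0,-1]
    - [0,0,0,270,-225,0,-1]
    - [0,0,0,305,-254,0,-1]
    - [0,0,0,340,-284,0,-1]
    - [0,0,0,370,-309,0,-1]
    - [0,0,0,390,-326,0,-1]
  squeeze: 5

```text
time: 1.45
ee_pos: [0.4696, -0.1456, 0.2228]
eef_rot: [0.985, 0.174, 0.0, -0.0]
ft_force: [0.0, -0.2, 1.0]
width: 0.0026
grip_force: 0.0
```

```bash
python3 g.py 0.15
```

```text
green [ 261.3 -216.2   73. ]
yellow [  82.  -377.2   72.8]
blue [  60.2 -117.4   72.8]
1.45 [ 0.4696 -0.1456  0.2228] [[0.939, 0.343, 0.001], [0.343, -0.939, 0.0], [0.001, 0.0, -1.0]] [ 0.  -0.2  1. ]
```

Request:
jog_arm:
  plan:
    - [0,0,0,30,-25,0,-1]
    - [0,0,0,65,-54,0,-1]
    - [0,0,0,100,-83,0,-1]
    - [0,0,0,135,-112,0,-1]
    - [0,0,0,170,-141,0,-1]
    - [0,0,0,205,-170,0,-1]
    - [0,0,0,235,-195,20,-1]
    - [0,0,0,255,-212,40,-1]
    - [0,0,0,262,-218,60,-1]
    - [0,0,0,262,-218,70,-1]
    - [0,0,0,262,-218,73,-1]
    - [0,0,0,262,-218,73,-1]

```text
time: 2.65
ee_pos: [0.6408, 0.1433, 0.1498]
eef_rot: [0.985, 0.171, -0.0, 0.001]
ft_force: [0.3, 1.1, 0.2]
width: 0.0006
grip_force: 0.0
```

```bash
python3 - <<'E'
from m import *
from scipy.spatial.transform import Rotation as R
s=status.read_state();c=camera('wrist')
W=np.eye(4);W[:3,:3]=R.from_quat(s['eef_rot']).as_matrix();W[:3,3]=s['ee_pos'];W=W@np.array(c['mount'])
cv2.imwrite('pics/w1.png',cv2.cvtColor(c['image'],cv2.COLOR_RGB2BGR))
q=np.linalg.inv(W)@[.641,.147,.066,1]; uv=(c['fx']*q[0]/q[2]+c['cx'],c['fy']*q[1]/q[2]+c['cy'])
print(uv,s['ee_pos'])
try: print(key(c,'green',uv,W,60))
except Exception as e: print(e)
E
python3 g.py 0.07
```

```text
(np.float64(251.05318275865903), np.float64(195.31477404357338)) [0.64075053 0.14331874 0.14981027]
(array([0.6429, 0.1447]), 594, np.int64(568), np.float64(0.0667), array([24.1, 24.9]))
green [ 1.  -3.3 80.5]
yellow [-179.1 -163.4   80.2]
blue [-199.5   96.5   80.5]
2.7 [0.6411 0.1436 0.1505] [[0.941, 0.338, 0.001], [0.338, -0.941, -0.001], [0.001, 0.001, -1.0]] [-0.4 -0.3  0.2]
```

View pics/w1.png

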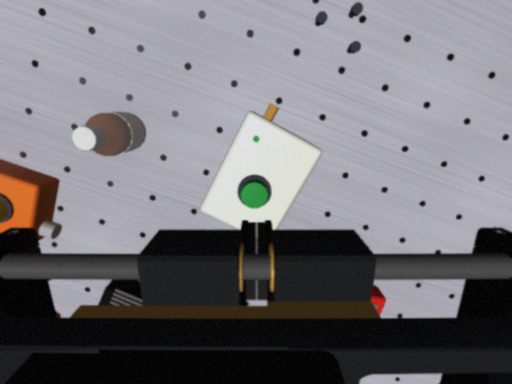

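The wrist view shows the fingertips just behind the green cap at (254,193), on the white box, with nothing else under them. I descend to just above the cap.

Request:
jog_arm:
  plan:
    - [0,0,0,1,-2,20,-1]
    - [0,0,0,1,-2,45,-1]
    - [0,0,0,1,-2,65,-1]
    - [0,0,0,1,-2,75,-1]
    - [0,0,0,1,-2,80,-1]
    - [0,0,0,1,-2,80,-1]
    - [0,0,0,1,-2,80,-1]

```text
time: 3.4
ee_pos: [0.6417, 0.1477, 0.0708]
eef_rot: [0.985, 0.172, 0.001, 0.0]
ft_force: [0.1, -0.6, 0.3]
width: 0.0003
grip_force: 0.0
```

Request:
jog_arm:
  plan:
    - [0,0,0,0,0,1,-1]
    - [0,0,0,0,0,2,-1]
    - [0,0,0,0,0,3,-1]
    - [0,0,0,0,0,4,-1]
    - [0,0,0,0,0,5,-1]
    - [0,0,0,0,0,6,-1]
    - [0,0,0,0,0,7,-1]
    - [0,0,0,0,0,8,-1]
    - [0,0,0,0,0,8,-1]
    - [0,0,0,0,0,8,-1]

```text
time: 4.4
ee_pos: [0.6411, 0.1476, 0.0616]
eef_rot: [0.985, 0.173, 0.0, 0.0]
ft_force: [0.6, 0.7, 2.2]
width: 0.0004
grip_force: 0.9
```

Request:
jog_arm:
  plan:
    - [0,0,0,0,0,1,-1]
    - [0,0,0,0,0,2,-1]
    - [0,0,0,0,0,3,-1]
    - [0,0,0,0,0,4,-1]
    - [0,0,0,0,0,5,-1]
    - [0,0,0,0,0,6,-1]
    - [0,0,0,0,0,6,-1]
    - [0,0,0,0,0,6,-1]

```text
time: 5.2
ee_pos: [0.6412, 0.1477, 0.0562]
eef_rot: [0.985, 0.172, 0.0, 0.0]
ft_force: [-1.4, -0.6, 8.0]
width: 0.0005
grip_force: 3.8
```

Request:
jog_arm:
  plan:
    - [0,0,0,0,0,0.5,-1]
    - [0,0,0,0,0,1,-1]
    - [0,0,0,0,0,1,-1]
    - [0,0,0,0,0,1,-1]

```text
time: 5.6
ee_pos: [0.6412, 0.1477, 0.0554]
eef_rot: [0.985, 0.173, 0.0, 0.0]
ft_force: [-2.6, 0.0, 9.3]
width: 0.0006
grip_force: 4.9
```

Request:
jog_arm:
  plan:
    - [0,0,0,0,0,-5,-1]
    - [0,0,0,0,0,-15,-1]
    - [0,0,0,0,0,-40,-1]
    - [0,0,0,0,0,-70,-1]
    - [0,0,0,0,0,-95,-1]
    - [0,0,0,0,0,-95,-1]
    - [0,0,0,0,0,-95,-1]

```text
time: 6.3
ee_pos: [0.6409, 0.1476, 0.1498]
eef_rot: [0.985, 0.173, 0.0, 0.0]
ft_force: [-0.3, 0.0, -0.9]
width: 0.0006
grip_force: 0.0
```

```bash
python3 - <<'E'
from m import *
from scipy.spatial.transform import Rotation as R
s=status.read_state();c=camera('wrist')
W=np.eye(4);W[:3,:3]=R.from_quat(s['eef_rot']).as_matrix();W[:3,3]=s['ee_pos'];W=W@np.array(c['mount'])
q=np.linalg.inv(W)@[.641,.147,.058,1]; uv=(c['fx']*q[0]/q[2]+c['cx'],c['fy']*q[1]/q[2]+c['cy'])
print(key(c,'green',uv,W,60))
E
python3 g.py 0.15
```

```text
(array([0.6448, 0.1455]), 570, np.int64(546), np.float64(0.0588), array([23.8, 23.8]))
green [ 0.4  0.5 -1.2]
yellow [-179.4 -159.9   -1. ]
blue [-200.4   99.9   -0.9]
6.35 [0.6405 0.1474 0.1488] [[0.94, 0.34, -0.001], [0.34, -0.94, -0.001], [-0.001, 0.0, -1.0]] [0.5 0.4 0.3]
```

Green's cap top dropped from 66.7 to 58.8 mm, so it is fully down. On to yellow.

Request:
jog_arm:
  plan:
    - [0,0,0,-25,-22,0,-1]
    - [0,0,0,-55,-49,0,-1]
    - [0,0,0,-85,-76,0,-1]
    - [0,0,0,-115,-103,0,-1]
    - [0,0,0,-145,-130,0,-1]
    - [0,0,0,-168,-150,0,-1]
    - [0,0,0,-179,-160,0,-1]
    - [0,0,0,-179,-160,0,-1]
    - [0,0,0,-179,-160,0,-1]

```text
time: 7.25
ee_pos: [0.4192, 0.2365, 0.1493]
eef_rot: [0.985, 0.172, -0.0, 0.0]
ft_force: [0.5, -0.3, 0.5]
width: 0.0006
grip_force: 0.0
```

```bash
python3 - <<'E'
from m import *
from scipy.spatial.transform import Rotation as R
s=status.read_state();c=camera('wrist')
W=np.eye(4);W[:3,:3]=R.from_quat(s['eef_rot']).as_matrix();W[:3,3]=s['ee_pos'];W=W@np.array(c['mount'])
cv2.imwrite('pics/w2.png',cv2.cvtColor(c['image'],cv2.COLOR_RGB2BGR))
q=np.linalg.inv(W)@[.4174,.2368,.056,1]; uv=(c['fx']*q[0]/q[2]+c['cx'],c['fy']*q[1]/q[2]+c['cy'])
print(uv,s['ee_pos'])
try: print(key(c,'yellow',uv,W,40))
except Exception as e: print(e)
E
python3 g.py 0.06
```

```text
(np.float64(253.92742289410936), np.float64(195.46209064723308)) [0.41915669 0.2364725  0.14926623]
(array([0.4191, 0.2348]), 642, np.int64(542), np.float64(0.0567), array([24.8, 24.7]))
green [178.3 159.1  89.2]
yellow [-1.8 -1.1 89.3]
blue [-22.3 258.8  89.3]
7.3 [0.4194 0.2364 0.1493] [[0.941, 0.338, -0.0], [0.338, -0.941, -0.0], [-0.0, -0.0, -1.0]] [ 0.1  0.1 -0.4]
```

View pics/w2.png

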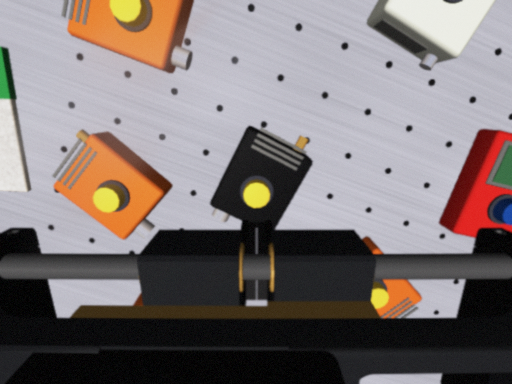

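The wrist view shows the black box's yellow cap at (257,195), just ahead of the fingertips. The orange look-alikes are well clear.

Request:
jog_arm:
  plan:
    - [0,0,0,-1,0,25,-1]
    - [0,0,0,-1,0,55,-1]
    - [0,0,0,-1,0,75,-1]
    - [0,0,0,-1,0,84,-1]
    - [0,0,0,-1,0,88,-1]
    - [0,0,0,-1,0,88,-1]
    - [0,0,0,-1,0,88,-1]

```text
time: 8.0
ee_pos: [0.4181, 0.2372, 0.0624]
eef_rot: [0.985, 0.172, 0.001, -0.0]
ft_force: [-0.4, -0.1, -0.5]
width: 0.0003
grip_force: 0.0
```

Request:
jog_arm:
  plan:
    - [0,0,0,0,0,1,-1]
    - [0,0,0,0,0,2,-1]
    - [0,0,0,0,0,3,-1]
    - [0,0,0,0,0,4,-1]
    - [0,0,0,0,0,5,-1]
    - [0,0,0,0,0,6,-1]
    - [0,0,0,0,0,7,-1]
    - [0,0,0,0,0,8,-1]
    - [0,0,0,0,0,8,-1]
    - [0,0,0,0,0,8,-1]

```text
time: 9.0
ee_pos: [0.4174, 0.2369, 0.0535]
eef_rot: [0.985, 0.173, 0.0, 0.0]
ft_force: [0.4, -0.2, 1.9]
width: 0.0004
grip_force: 1.0
```

Request:
jog_arm:
  plan:
    - [0,0,0,0,0,1,-1]
    - [0,0,0,0,0,2,-1]
    - [0,0,0,0,0,3,-1]
    - [0,0,0,0,0,4,-1]
    - [0,0,0,0,0,5,-1]
    - [0,0,0,0,0,6,-1]
    - [0,0,0,0,0,6,-1]
    - [0,0,0,0,0,6,-1]

```text
time: 9.8
ee_pos: [0.4174, 0.2369, 0.0476]
eef_rot: [0.985, 0.173, 0.0, 0.0]
ft_force: [-0.7, -0.6, 4.1]
width: 0.0004
grip_force: 1.6
```

Request:
jog_arm:
  plan:
    - [0,0,0,0,0,0.7,-1]
    - [0,0,0,0,0,1.4,-1]
    - [0,0,0,0,0,2,-1]
    - [0,0,0,0,0,2.5,-1]
    - [0,0,0,0,0,2.5,-1]
    - [0,0,0,0,0,2.5,-1]

```text
time: 10.4
ee_pos: [0.4174, 0.237, 0.0454]
eef_rot: [0.985, 0.173, 0.0, 0.0]
ft_force: [-3.3, -3.4, 9.2]
width: 0.0004
grip_force: 4.8
```

Request:
jog_arm:
  plan:
    - [0,0,0,0,0,-5,-1]
    - [0,0,0,0,0,-15,-1]
    - [0,0,0,0,0,-40,-1]
    - [0,0,0,0,0,-70,-1]
    - [0,0,0,0,0,-105,-1]
    - [0,0,0,0,0,-105,-1]
    - [0,0,0,0,0,-105,-1]

```text
time: 11.1
ee_pos: [0.4177, 0.2369, 0.1507]
eef_rot: [0.985, 0.172, 0.001, 0.0]
ft_force: [0.3, 0.5, 0.3]
width: 0.0004
grip_force: 0.0
```

```bash
python3 - <<'E'
from m import *
from scipy.spatial.transform import Rotation as R
s=status.read_state();c=camera('wrist')
W=np.eye(4);W[:3,:3]=R.from_quat(s['eef_rot']).as_matrix();W[:3,3]=s['ee_pos'];W=W@np.array(c['mount'])
q=np.linalg.inv(W)@[.4174,.2368,.048,1]; uv=(c['fx']*q[0]/q[2]+c['cx'],c['fy']*q[1]/q[2]+c['cy'])
print(key(c,'yellow',uv,W,40))
E
python3 g.py 0.15
```

```text
(array([0.4213, 0.2355]), 553, np.int64(513), np.float64(0.0488), array([24.7, 23.8]))
green [180.1 160.3  -0.3]
yellow [ 0.3 -0.1 -0.3]
blue [-2.060e+01  2.598e+02 -2.000e-01]
11.15 [0.4171 0.2366 0.1497] [[0.941, 0.34, -0.0], [0.34, -0.941, -0.0], [-0.0, 0.0, -1.0]] [-1.5  0.1  0. ]
```

Yellow's cap top dropped from 56.7 to 48.8 mm, so it is fully down. On to blue.

Request:
jog_arm:
  plan:
    - [0,0,0,-2,30,0,-1]
    - [0,0,0,-5,65,0,-1]
    - [0,0,0,-8,100,0,-1]
    - [0,0,0,-11,140,0,-1]
    - [0,0,0,-14,180,0,-1]
    - [0,0,0,-17,215,0,-1]
    - [0,0,0,-19,245,0,-1]
    - [0,0,0,-20,259,0,-1]
    - [0,0,0,-20,259,0,-1]
    - [0,0,0,-20,259,0,-1]

```text
time: 12.15
ee_pos: [0.486, -0.012, 0.1495]
eef_rot: [0.985, 0.173, -0.0, -0.0]
ft_force: [0.2, 0.5, -0.1]
width: 0.0003
grip_force: 0.0
```

```bash
python3 - <<'E'
from m import *
from scipy.spatial.transform import Rotation as R
s=status.read_state();c=camera('wrist')
W=np.eye(4);W[:3,:3]=R.from_quat(s['eef_rot']).as_matrix();W[:3,3]=s['ee_pos'];W=W@np.array(c['mount'])
cv2.imwrite('pics/w3.png',cv2.cvtColor(c['image'],cv2.COLOR_RGB2BGR))
q=np.linalg.inv(W)@[.486,-.0147,.05,1]; uv=(c['fx']*q[0]/q[2]+c['cx'],c['fy']*q[1]/q[2]+c['cy'])
print(uv,s['ee_pos'])
try: print(key(c,'blue',uv,W,40))
except Exception as e: print(e)
E
python3 g.py 0.055
```

```text
(np.float64(257.71598268069204), np.float64(192.95239017714155)) [ 0.4860184  -0.01195102  0.1494814 ]
(array([ 0.4878, -0.0172]), 556, np.int64(503), np.float64(0.0506), array([24.6, 24.5]))
green [199.8 -95.9  94.7]
yellow [  20.4 -256.8   94.9]
blue [-1.1  3.  94.7]
12.2 [ 0.4861 -0.0115  0.1497] [[0.94, 0.342, -0.001], [0.342, -0.94, 0.001], [-0.0, -0.001, -1.0]] [-0.1 -0.2 -0.7]
```

View pics/w3.png

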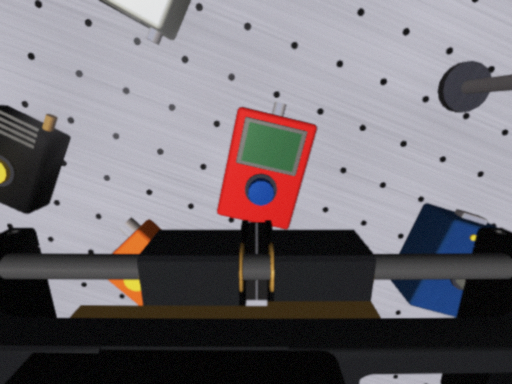

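The wrist view shows the blue cap at (261,191) on the red meter. The tall lens is at the upper right (465,87) and the stage box at (440,260). I check clearance from the gripper body to the lens before descending.

Run:
```python
from m import *
c=camera('scene')
a=plane(c,(273,296),0.005); t=plane(c,(275,280),.092)
print(a,t)
for p in (a,t):
    d=p[:2]-np.array([.4865,-.0155]); print(d@[.94,.342]*1000,d@[.342,-.94]*1000)
```

```text
[ 0.65687133 -0.18133329  0.005     ] [ 0.65664691 -0.17960047  0.092     ]
103.43406470513473 214.15028735212644
103.81573307698875 212.4446825101634
```

The lens is 103 and 213 mm away in tool x and y, well clear.

Request:
jog_arm:
  plan:
    - [0,0,0,0,4,25,-1]
    - [0,0,0,0,4,55,-1]
    - [0,0,0,0,4,80,-1]
    - [0,0,0,0,4,90,-1]
    - [0,0,0,0,4,94,-1]
    - [0,0,0,0,4,94,-1]
    - [0,0,0,0,4,94,-1]

```text
time: 12.95
ee_pos: [0.4887, -0.017, 0.0572]
eef_rot: [0.985, 0.173, 0.001, 0.0]
ft_force: [0.4, 0.3, 0.0]
width: 0.0004
grip_force: 0.0
```

Request:
jog_arm:
  plan:
    - [0,0,0,0,0,1,-1]
    - [0,0,0,0,0,2,-1]
    - [0,0,0,0,0,3,-1]
    - [0,0,0,0,0,4,-1]
    - [0,0,0,0,0,5,-1]
    - [0,0,0,0,0,6,-1]
    - [0,0,0,0,0,7,-1]
    - [0,0,0,0,0,8,-1]
    - [0,0,0,0,0,8,-1]
    - [0,0,0,0,0,8,-1]

```text
time: 13.95
ee_pos: [0.4879, -0.0172, 0.0481]
eef_rot: [0.985, 0.173, 0.0, 0.0]
ft_force: [-1.0, -0.6, 1.2]
width: 0.0003
grip_force: 1.0
```

Request:
jog_arm:
  plan:
    - [0,0,0,0,0,1,-1]
    - [0,0,0,0,0,2,-1]
    - [0,0,0,0,0,3,-1]
    - [0,0,0,0,0,4,-1]
    - [0,0,0,0,0,5,-1]
    - [0,0,0,0,0,6,-1]
    - [0,0,0,0,0,6,-1]
    - [0,0,0,0,0,6,-1]

```text
time: 14.75
ee_pos: [0.4879, -0.0172, 0.042]
eef_rot: [0.985, 0.173, 0.0, 0.0]
ft_force: [-1.1, 0.5, 1.8]
width: 0.0007
grip_force: 1.0
```

Request:
jog_arm:
  plan:
    - [0,0,0,0,0,0.7,-1]
    - [0,0,0,0,0,1.4,-1]
    - [0,0,0,0,0,2,-1]
    - [0,0,0,0,0,2.7,-1]
    - [0,0,0,0,0,2.7,-1]
    - [0,0,0,0,0,2.7,-1]

```text
time: 15.35
ee_pos: [0.488, -0.0172, 0.0397]
eef_rot: [0.985, 0.173, 0.0, 0.0]
ft_force: [-2.5, -0.7, 8.6]
width: 0.0004
grip_force: 4.3
```

Request:
jog_arm:
  plan:
    - [0,0,0,0,0,-5,-1]
    - [0,0,0,0,0,-15,-1]
    - [0,0,0,0,0,-40,-1]
    - [0,0,0,0,0,-70,-1]
    - [0,0,0,0,0,-110,-1]
    - [0,0,0,0,0,-110,-1]
    - [0,0,0,0,0,-110,-1]

```text
time: 16.05
ee_pos: [0.4884, -0.0172, 0.1503]
eef_rot: [0.985, 0.172, 0.001, 0.0]
ft_force: [0.5, -0.1, -0.6]
width: 0.0005
grip_force: 0.0
```

Run:
```python
from m import *
from scipy.spatial.transform import Rotation as R
s=status.read_state();c=camera('wrist')
W=np.eye(4);W[:3,:3]=R.from_quat(s['eef_rot']).as_matrix();W[:3,3]=s['ee_pos'];W=W@np.array(c['mount'])
q=np.linalg.inv(W)@[.487,-.016,.042,1]; uv=(c['fx']*q[0]/q[2]+c['cx'],c['fy']*q[1]/q[2]+c['cy'])
print(key(c,'blue',uv,W,40))
for n in('scene','side'):
    c=camera(n); old=cv2.imread(f'pics/{n}.png'); new=cv2.cvtColor(c['image'],cv2.COLOR_RGB2BGR)
    cv2.imwrite(f'pics/{n}2.png',new)
```

```text
(array([ 0.4896, -0.0168]), 524, np.int64(492), np.float64(0.0428), array([24.3, 23.4]))
```

View pics/scene2.png

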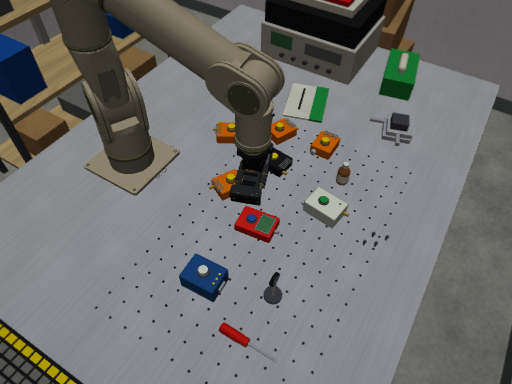

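The final scene view shows every box and bystander where it started: white (324,207), red (257,224), blue (204,277), lens (273,295), bottle (343,174), screwdriver (245,343). Blue's cap top dropped from 50.6 to 42.8 mm, so all three keys are fully down, and the gripper is clear.

```bash
python3 -c "
from bench import order
print(order.close_job())"
```

```text
the job is handed in; nothing more can be done
None
```

I pressed the green, yellow and blue keys fully down in that order, each with about 9 N; the wrist camera showed each cap 7.8–7.9 mm lower. The white key was not touched, nothing else looked moved in the last picture, and the job is handed in (about 16 s used).

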